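# Free the ratchet pawl of the bench press and press the bush home

## Robot

A 7-joint arm with a two-finger parallel gripper is mounted at the origin on a cart in front of the work surface, level with it; the furniture and walls round the work are solid. World frame = base frame: x ahead of the robot, y to its left, z up, the work surface at z = 0. Lengths are in mm, angles in rad, forces in N, time in s.
With the tool pointing down it reaches from about 425 to 875 mm from the base axis. Payload 8.4 kg.
Tool frame: the origin (TCP) lies between the finger pads; the fingertips stand 14 mm ahead of it and the grasp point (between the pads) lies 5 mm behind it; z points along the fingers, y is the direction in which the jaws open and shut (so a half turn about z gives the same grasp; the last joint's range is limited). The gripper opens to 85 mm and grips with 20 to 120 N. Pads are 22 mm wide; open, the fingers measure 114 mm over their backs; the gripper's body (76 mm by 85 mm) begins 54 mm behind the grasp point. The pads swing forward as they close: fully open they stand 13 mm farther back than shut.
Start: joints at [-1.394, 0.333, 0.04, 1.465, -0.013, 1.343, -0.059], TCP at [177.008, 625.406, 245.308] pointing down, gripper open.
Joint ranges: [-2.58, 2.58], [-0.38, 2.09], [-1.3, 1.39], [0.25, 2.4], [-1.5, 4.64], [0.08, 2.09], [-2.65, 2.65]. Speed limits (rad/s): [2.22, 2.22, 2.79, 2.79, 3.14, 3.14, 3.14].

## Interface

Orientations are given as a unit quaternion [x, y, z, w].
In Python, from rig import manip gives the robot as it stands. The module is installed in compiled form; this text tells all that it offers.
- The arm moves only by the tool carry_out, never from a script. Its arguments are lists of equal length, an entry for each row: "gripper": the opening, from -1 (shut) to 1 (fully open), so that 0 is half open; "translation": the shift along the tool's x, y, z in mm, a list of three; "twist": the turn about the tool's z in rad. In form: {"gripper": [gripper, ...], "translation": [[tx, ty, tz], ...], "twist": [twist, ...]}. A call has 1 to 12 rows; each row is the pose to reach, as a shift and turn from the pose measured when the call began, along the tool's axes at that moment; what a row does not reach only later rows make up. A row lasts 1/12 s, in which the tool goes at most 41.7 mm and 7.16 degrees, less where a joint would pass 70% of its speed; a pose out of reach is approached as far as the arm can. A call with a gripper value outside its range is refused whole. The fingers move at their own pace and stop on an object; "force" is the grip in N (left out, the last holds). Time passes only in rows, so rows that repeat a pose let the fingers close. It gives the time, the measured TCP pose, the force and the opening at its end, in the units of the state.
- manip.observe(): the state, without advancing time (a new reading comes with each control period).
- manip.capture(name): name is "scene" or "top" or "wrist"; returns the picture (480x640x3 uint8, red, green, blue); there is no depth.
- manip.get_calibration(name): a dict with "K" (3x3 intrinsics, pixels), "k1" (the pictures are not rectified: a ray, as slopes to the right and down, at radius r is drawn at 1 + k1 r^2 times it, then the intrinsics apply), "pose" (4x4, takes a point from camera to world coordinates). Camera axes: x right, y down, z forward; pixel columns grow to the right and rows downward; lengths in mm; the calibration is good to about 2 mm. A picture is of the moment at which its call begins: read the wrist's pose just before it. get_calibration takes no time and is no camera call; for the wrist camera it gives the pose at the moment of the call.
- manip.finish_job(): hands the job in, once; it reports no verdict.
Trained networks look in the newest picture that a camera, given by its name, has taken for a name from the list of things; names that differ only in an ending like _2 or _b are one class to them, and where a whole thing is asked for, a point or a joint stands for the part that bears it (a point fixed in the world has none). Each returns a list of dicts, best first, with "conf" (0 to 1); they miss things now and then, are a little off and sometimes report something else, mostly with a low value. They report only what shows in the picture. A call takes as long as a camera call.
- manip.recognise(camera, target): "position" ([x, y, z] in mm, in world coordinates, good to about 4 mm: the middle of the surface that is visible of it).
The state is a dict: "t": time; "joints": joint angles; "dq": joint speeds; "joint_torque": joint torques, N m; "eef_pos": TCP position; "tcp_rot": TCP orientation; "wrist_force": force on the tool from outside, world axes, zero at the start; "ft_torque": the same for the moment, N m; "grip_width": finger opening in mm.
Only numpy, scipy, OpenCV 4.12 (cv2) and the standard library are available. Lean on these libraries where they do the work, as an engineer would, in place of code of your own. Each camera call takes 0.05 s, during which the arm holds its last target.

## Task

The small arbor press has a bush started in the bearing block under its ram, but the ratchet holds the lever up. With a fingertip, press the pawl's thumb tab down until the pawl has tipped over and stays clear of the ratchet wheel, then push the press lever down until the ram has driven the bush flush with the top of the block, and take your hand away. Do not lift the lever or pick anything up, and leave the block, the finished block, the loose bush, the oil can and the tin where they stand.

Things in the scene. Friction and masses are not known exactly. Their poses are not given: they have to be found in the camera images.
- press: bench arbor press of dark green cast iron fixed on the bench, base 230 x 110 mm. Origin on the bench under its shaft, z up; its work side faces its own -x, roughly to the robot (yaw within 0.3 rad). Shaft along the press's y, 165 mm up: lever on the -y side, ratchet wheel and pawl on the +y side. Head: x -60 to 52, y -30 to 30 mm, top 204 mm; in it the 24 mm square ram at x = -31 mm, top up to 235 mm
- press_pawl (a joint): pawl in the 80 mm ratchet wheel: nose to +x, thumb tab to -x and a 33 mm ball weight on a 50 mm stalk above the pivot, one rigid piece. Value in rad grows as the tab goes down: about 0 to 0.1 with the nose in the teeth, 0.95 at the free stop. Light: 1 to 2 N at the tab. Let go below 0.38 it falls back into the teeth, above 0.47 the weight carries it over to 0.95, where it stays
- pawl_hinge (a point): point on the pawl's pivot axis (along the press's y) in the middle of the pawl, 209 mm above the bench; in the press's frame at x = -55, y = 42 mm
- pawl_tab (a point): centre of the upper face of the pawl's thumb tab, a ribbed steel pad 26 x 26 x 6 mm, 70 mm from pawl_hinge on its -x side. At value 0 the tab's arm rises 20 degrees above level away from the pivot; at 0.95 it hangs 34 degrees below level, so the tab is then some 63 mm lower
- press_lever (a joint): press lever, rad: 0 = rising 35 degrees above level to the press's -x; grows as it goes down (level at 0.61). Starts at 0.03 to 0.25. With the pawl in the teeth it goes down no further than about 0.28. Drives the ram down 18 mm per rad: it meets the bush at about 0.44 and, bush flush, the block at about 1.0. Friction keeps it where it is left; about 3 N at the grip moves it, 8 N while pressing
- lever_grip (a point): middle of the black hand grip, on the lever's axis, 163 mm from lever_hinge. The grip is round, 25 mm across, 94 mm long, at the free end of a 15 mm round steel bar
- lever_hinge (a point): point on the shaft's axis in the plane in which the lever swings, 165 mm above the bench; in the press's frame at x = 0, y = -52 mm
- bearing_block_bush (a joint): how far the bush has been pressed into its block, m: 0 at the start (top rim 10 mm proud of the block), 0.010 flush with the block's top. Brass bush, 22 mm outside, 30 mm long, with a stiff fit
- bearing_block: loose steel block 56 x 56 x 40 mm standing on the press's round anvil under the ram, bush started in its bore. Origin centre of its underside, z up. Not to be touched
- finished_block: bystander: the same loose block with its bush already flush, standing on the bench to the left of the press. Origin centre of its underside
- spare_bush: bystander: loose brass bush 22 mm across, 30 mm high, standing on the bench to the left of the press. Origin centre of its underside
- oil_can: bystander: green oil can with a long spout, 72 mm across, 195 mm high, standing to the left of the press. Origin on the bench under it
- part_tin: bystander: open tin 76 mm across, 86 mm high, standing to the right of the press. Origin centre of its underside

How it is judged (in metres and radians):
On the way, in this order (a step that is already met when the one before it is completed fails the run):
1. the pawl is thrown over clear of the teeth while the lever is still up and the bush not yet pressed (value of joint press_pawl above 0.7 rad and value of joint press_lever below 0.42 rad and value of joint bearing_block_bush below 0.001 m), for 0.2 s.
2. with the pawl still clear, the lever has driven the bush home (value of joint press_pawl above 0.7 rad and value of joint press_lever above 0.9 rad and value of joint bearing_block_bush above 0.009 m), for 0.2 s.
At the end, for the whole second after the job is handed in: the bush is flush with its block to within 1 mm, the lever is left down and the pawl thrown over clear of the wheel; the block still stands flat on the anvil within 12 mm of where it was, and the finished block, loose bush, oil can and tin within 20 mm (all of step 2 and angle between bearing_block's own z axis and vertical below 0.05 rad and distance of bearing_block from where it was at the start of the episode below 0.012 m and distance of each of finished_block, spare_bush, oil_can, part_tin from where it was at the start of the episode below 0.02 m); the robot touches nothing.
It fails at once if the lever is lifted above its starting range (value of joint press_lever below -0.12 rad).
It fails at once if the bearing block is lifted or shifted by more than 12 mm (distance of bearing_block from where it was at the start of the episode above 0.012 m).
It fails at once if the finished block, loose bush, oil can or tin is moved or lifted by more than 20 mm (distance of any of finished_block, spare_bush, oil_can, part_tin from where it was at the start of the episode above 0.02 m).
It also fails if it takes over 43 s, if anything falls off the work surface, if the arm or the gripper's body presses on something with over 40 N, if the wrist force passes 120 N, or if a joint passes its speed limit or range.

## Working session

There is one attempt and no reset: what is moved stays moved. The work goes in short steps, Python scripts to look and compute and a tool call to move; the robot and the scene stay as the last step left them, time stands still between calls to the robot, and variables do not carry over. Pictures are saved under pics/ and viewed, and the job is handed in when it is done.

Besides the shell and the picture viewer there is one more tool, called by a JSON object that holds its "api" and its "payload". carry_out: Moves the arm, as the interface text tells. Its arguments: {"type":"object","properties":{"gripper":{"type":"array"},"translation":{"type":"array"},"twist":{"type":"array"},"force":{"type":"number"}},"required":["gripper","translation","twist"]}

```bash
mkdir -p pics; cat > look.py <<'E'
import cv2,numpy as np
from rig import manip
def shot(c,n):
    im=manip.capture(c); cv2.imwrite(f'pics/{n}.png',im[:,:,::-1]); return im
def proj(c,p,cal=None):
    cal=cal or manip.get_calibration(c); T=np.linalg.inv(np.array(cal['pose'])); q=T[:3,:3]@np.array(p,float)+T[:3,3]
    s=q[:2]/q[2]; s=s*(1+cal['k1']*(s@s)); K=np.array(cal['K']); return K[:2,:2]@s+K[:2,2]
E
python3 - <<'E'
from look import *
for c in ['scene','top']:
    shot(c,c+'0')
    cal=manip.get_calibration(c); print(c,np.round(cal['pose'],3).tolist())
    for t in ['press','pawl_tab','pawl_hinge','lever_grip','lever_hinge','bearing_block']:
        r=manip.recognise(c,t); print(t,[(np.round(a['position'],0).tolist(),round(a['conf'],2)) for a in r[:2]])
s=manip.observe(); print(s)
E
```

```text
scene [[-0.543, -0.423, 0.726, -20.441], [-0.84, 0.282, -0.464, 572.028], [-0.008, -0.861, -0.508, 605.088], [0.0, 0.0, 0.0, 1.0]]
press [([622.0, 245.0, 140.0], 0.97), ([629.0, 340.0, 58.0], 0.75)]
pawl_tab [([608.0, 255.0, 236.0], 0.95)]
pawl_hinge [([619.0, 240.0, 142.0], 0.68)]
lever_grip [([624.0, 162.0, 194.0], 0.56), ([626.0, 242.0, 140.0], 0.18)]
lever_hinge [([621.0, 240.0, 137.0], 0.85)]
bearing_block [([612.0, 222.0, 76.0], 0.88)]
top [[-0.005, -0.995, 0.098, 529.605], [-1.0, 0.002, -0.027, 178.429], [0.027, -0.098, -0.995, 1007.872], [0.0, 0.0, 0.0, 1.0]]
press [([633.0, 213.0, 203.0], 0.56)]
pawl_tab [([596.0, 250.0, 236.0], 0.66)]
pawl_hinge [([631.0, 205.0, 206.0], 0.72)]
lever_grip [([592.0, 152.0, 201.0], 0.79)]
lever_hinge [([627.0, 207.0, 205.0], 0.96)]
bearing_block [([630.0, 207.0, 204.0], 0.68), ([605.0, 217.0, 82.0], 0.55)]
{'t': 0.7, 'joints': array([-1.39418444,  0.33316884,  0.03989151,  1.46542216, -0.01339326,
        1.34330315, -0.05850739]), 'dq': array([-3.71248651e-05, -2.31817725e-03, -7.26112466e-05, -7.20128320e-04,
        1.28588077e-03,  1.28453604e-03, -3.84720598e-04]), 'joint_torque': array([-9.07483773e-04, -6.58121610e+01,  1.36197466e+00, -4.05767977e+01,
        1.65272114e-02,  2.80824468e-03,  3.24161408e-05]), 'eef_pos': array([177.01294912, 625.3931489 , 245.31706576]), 'tcp_rot': array([ 1.37483472e-01,  9.90504061e-01, -1.77004670e-05, -3.94454180e-06]), 'wrist_force': array([ 0.79245826, -0.38621158, -0.11681538]), 'ft_torque': array([-0.001018  , -0.00028256,  0.007987  ]), 'grip_width': 85.36383469279788}
```

View pics/scene0.png

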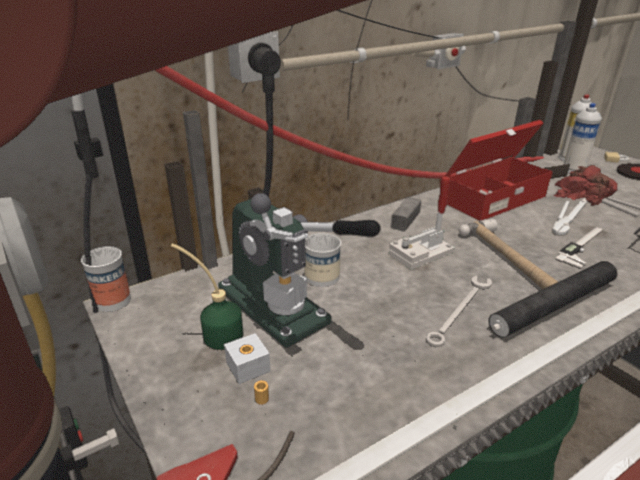

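View pics/top0.png

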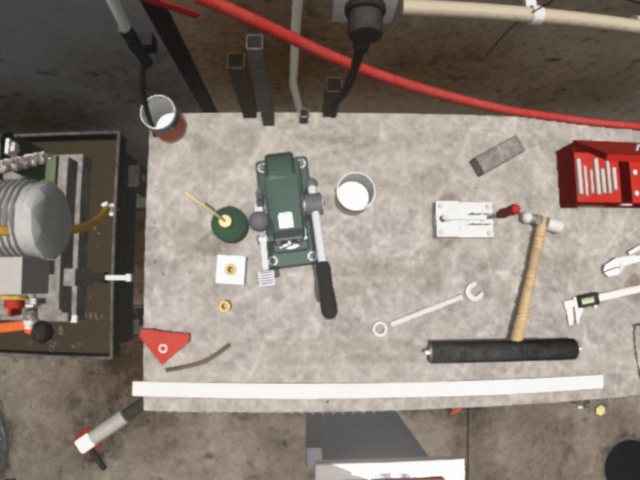

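```bash
python3 - <<'E'
import cv2
a=cv2.imread('pics/top0.png')[140:325,170:390]; cv2.imwrite('pics/topz.png',cv2.resize(a,None,fx=3.2,fy=3.2,interpolation=2))
a=cv2.imread('pics/scene0.png')[180:350,200:400]; cv2.imwrite('pics/scz.png',cv2.resize(a,None,fx=3.5,fy=3.5,interpolation=2))
E
```

```text
(no output)
```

View pics/topz.png

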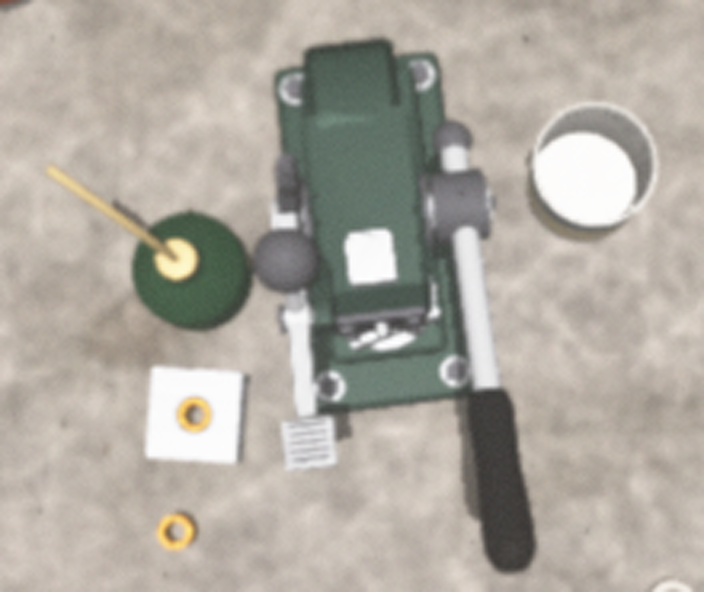

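View pics/scz.png

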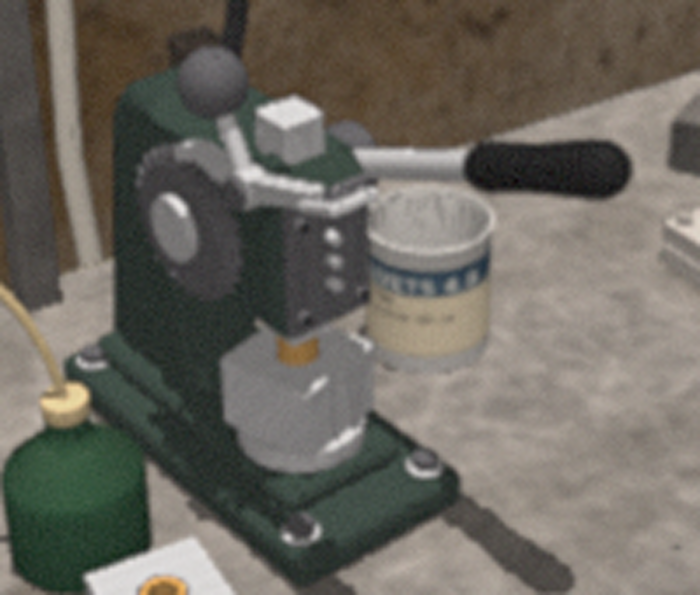

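```bash
cat > model.py <<'E'
import numpy as np
def W(p,q):
    x,y,a=p; c,s=np.cos(a),np.sin(a); return np.array([x+c*q[0]-s*q[1],y+s*q[0]+c*q[1],q[2]])
def lev(p,v,r,up=0): # point on lever axis
    a=np.radians(35)-v; return W(p,[-r*np.cos(a)+up*np.sin(a),-52,165+r*np.sin(a)+up*np.cos(a)])
def tab(p,v,r=70):
    a=np.radians(20)-v; return W(p,[-55-r*np.cos(a),42,209+r*np.sin(a)])
E
python3 - <<'E'
from look import *; from model import *
from scipy.optimize import least_squares
T=lambda u,v:np.array([170+u/3.2,140+v/3.2]); S=lambda u,v:np.array([200+u/3.5,180+v/3.5])
ct,cs=manip.get_calibration('top'),manip.get_calibration('scene')
def f(z,full=False):
    p=z[:3];pv,lv=z[3],z[4]
    ram=W(p,[-31,0,235-18*lv])
    items=[('tab T',ct,tab(p,pv),T(309,442)),('tab S',cs,tab(p,pv),S(345,200)),('ramT',ct,ram,T(371,257)),('ramS',cs,ram,S(288,110)),
     ('gsT',ct,lev(p,lv,116),T(491,392)),('geT',ct,lev(p,lv,205),T(511,550)),('gsS',cs,lev(p,lv,116),S(470,163)),('geS',cs,lev(p,lv,205),S(620,170))]
    d=[proj(None,w,c)-u for n,c,w,u in items]
    if full:
        for i,e in zip(items,d): print(i[0],np.round(e,1))
    return np.concatenate(d)
r=least_squares(f,[650,215,0,0.05,0.1],loss='soft_l1'); print(np.round(r.x,3)); f(r.x,True)
p=r.x[:3]; print('tab',tab(p,r.x[3]),'grip',lev(p,r.x[4],163), 'anvil',W(p,[-31,0,0]))
E
```

```text
[6.62258e+02 2.13996e+02 1.40000e-01 2.40000e-02 2.33000e-01]
tab T [0.9 0.5]
tab S [-1.6 -0. ]
ramT [-0.4 -0.2]
ramS [-0.6 -2.8]
gsT [-0.2  0.1]
geT [1.9 1.3]
gsS [1.9 0.9]
geS [-2.4 -0.5]
tab [536.25971947 238.650275   231.38619661] grip [519.52262661 141.36164352 225.19741432] anvil [631.5618557  209.66911416   0.        ]
```

```bash
cat >> look.py <<'E'
from scipy.spatial.transform import Rotation as Ro
def delta(target):
    s=manip.observe(); R=Ro.from_quat(s['tcp_rot']).as_matrix()
    print('tcp',np.round(s['eef_pos'],1),'X',np.round(R[:,0],3),'Y',np.round(R[:,1],3),'Z',np.round(R[:,2],3),'F',np.round(s['wrist_force'],1),'t',s['t'])
    print('tool delta',np.round(R.T@(np.array(target)-s['eef_pos']),1))
E
python3 - <<'E'
from look import *; from model import *
t=W([662.3,214,.14],[-137,42,300]);print(t); delta(t)
E
```

```text
[520.7795977  236.47166513 300.        ]
tcp [177.  625.4 245.3] X [-0.962  0.272  0.   ] Y [ 0.272  0.962 -0.   ] Z [-0. -0. -1.] F [ 0.8 -0.4 -0.1] t 0.7
tool delta [-436.7 -280.6  -54.7]
```

{"api": "carry_out", "payload": {"gripper": [-1, -1, -1, -1, -1, -1, -1, -1, -1, -1, -1, -1], "translation": [[-30, -20, -30], [-60, -40, -55], [-95, -60, -55], [-125, -80, -55], [-155, -100, -55], [-190, -120, -55], [-220, -140, -55], [-250, -160, -55], [-280, -180, -55], [-310, -200, -55], [-345, -220, -55], [-375, -240, -55]], "twist": [0, 0, -0.1, -0.2, -0.3, -0.4, -0.42, -0.42, -0.42, -0.42, -0.42, -0.42]}}

```text
t: 1.7
eef_pos: [473.9, 290.4, 300.7]
tcp_rot: [-0.072, 0.997, 0.0, 0.0]
wrist_force: [0.7, -0.6, -0.5]
grip_width: 0.0
```

```bash
python3 - <<'E'
from look import *; from model import *
delta(W([662.3,214,.14],[-137,42,300])); shot('wrist','w1')
c=manip.get_calibration('wrist'); print(np.round(c['pose'],2))
p=[662.3,214,.14]
print('tab',proj('wrist',tab(p,.024)),'grip',proj('wrist',lev(p,.233,163)),'ram',proj('wrist',W(p,[-31,0,231])))
E
```

```text
tcp [473.9 290.4 300.7] X [-0.99  -0.143 -0.001] Y [-0.143  0.99   0.   ] Z [ 0.001  0.    -1.   ] F [ 0.7 -0.6 -0.5] t 1.7
tool delta [-38.7 -60.1   0.7]
[[-1.3000e-01  9.5000e-01  2.7000e-01  4.1028e+02]
 [ 9.9000e-01  1.3000e-01  4.0000e-02  2.7419e+02]
 [-0.0000e+00  2.8000e-01 -9.6000e-01  4.3019e+02]
 [ 0.0000e+00  0.0000e+00  0.0000e+00  1.0000e+00]]
tab [235.42830756 344.43931418] grip [ 79.73242587 293.78279636] ram [184.12521418 460.80912592]
```

View pics/w1.png

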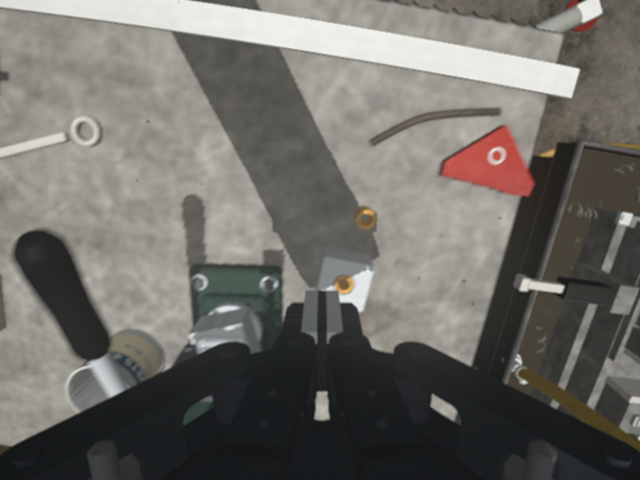

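```bash
python3 - <<'E'
from look import *; from model import *
from scipy.optimize import least_squares
T=lambda u,v:np.array([170+u/3.2,140+v/3.2]); S=lambda u,v:np.array([200+u/3.5,180+v/3.5])
ct,cs,cw=[manip.get_calibration(k) for k in('top','scene','wrist')]
def f(z,full=False):
    p=z[:3];pv,lv=z[3],z[4]
    ram=W(p,[-31,0,235-18*lv])
    items=[('tab T',ct,tab(p,pv),T(309,442)),('tab S',cs,tab(p,pv),S(345,200)),('ramT',ct,ram,T(371,257)),('ramS',cs,ram,S(288,110)),
     ('gsT',ct,lev(p,lv,116),T(491,392)),('geT',ct,lev(p,lv,205),T(511,550)),('gsS',cs,lev(p,lv,116),S(470,163)),('geS',cs,lev(p,lv,205),S(620,170)),
     ('gsW',cw,lev(p,lv,116),(93,355)),('geW',cw,lev(p,lv,205),(43,248))]
    d=[(proj(None,w,c)-u)*(.35 if n[-1]=='W' else 1) for n,c,w,u in items]
    if full:
        for i,e in zip(items,d): print(i[0],np.round(e,1))
    return np.concatenate(d)
r=least_squares(f,[650,215,0,0.05,0.1],loss='soft_l1'); print(np.round(r.x,3)); f(r.x,True)
p=r.x[:3]; print('tab',tab(p,r.x[3]),'grip',lev(p,r.x[4],163))
t=W(p,[-137,42,300]);print(t); delta(t)
E
```

```text
[6.62233e+02 2.13969e+02 1.43000e-01 2.40000e-02 2.15000e-01]
tab T [1.2 0.6]
tab S [-1.3 -0.1]
ramT [-0.3 -0.3]
ramS [-0.5 -3. ]
gsT [ 0.  -0.5]
geT [2.3 0.4]
gsS [ 1.8 -0.4]
geS [-2.7 -2.9]
gsW [ 4.4 -3.3]
geW [ 0.3 -2. ]
tab [536.14381018 238.19370359 231.36387039] grip [520.80233943 141.00246844 227.81861112]
[520.63614876 235.95387514 300.        ]
tcp [478.8 283.2 300.8] X [-0.991 -0.134 -0.003] Y [-0.134  0.991 -0.003] Z [ 0.003 -0.002 -1.   ] F [ 3.5 -6.5 -0.1] t 1.75
tool delta [-35.1 -52.4   1.1]
```

{"api": "carry_out", "payload": {"gripper": [-1, -1, -1, -1], "translation": [[-18, -27, 0], [-35, -52, 1], [-35, -52, 10], [-35, -52, 20]], "twist": [0, 0, 0, 0]}}

```text
t: 2.08
eef_pos: [521.9, 234.6, 281.3]
tcp_rot: [-0.065, 0.998, -0.001, 0.002]
wrist_force: [0.3, 0.6, 0.7]
grip_width: -0.2
```

```bash
python3 - <<'E'
from look import *; from model import *
a=shot('scene','s2'); b=shot('top','t2')
A=a[150:330,200:400]; B=b[140:325,170:390]
cv2.imwrite('pics/z2.png',np.hstack([cv2.resize(A,(400,360)),cv2.resize(B,(400,360))])[:,:,::-1])
p=[662.3,214,.141]
delta(W(p,[-137,42,270]))
E
```

```text
tcp [519.2 236.9 279.1] X [-0.991 -0.135  0.   ] Y [-0.135  0.991 -0.003] Z [ 0.    -0.003 -1.   ] F [-1.2  1.6 -0.3] t 2.1833
tool delta [-1.5 -0.8  9.1]
```

View pics/z2.png

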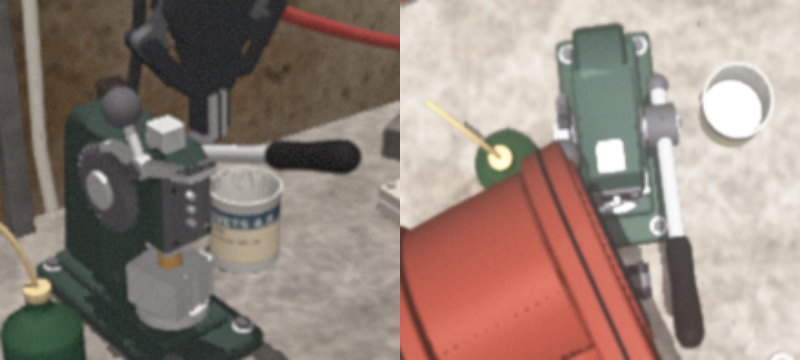

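{"api": "carry_out", "payload": {"gripper": [-1, -1, -1, -1, -1, -1], "translation": [[-1, -1, 10], [-1, -1, 20], [-1, -1, 29], [-1, -1, 37], [-1, -1, 45], [-1, -1, 52]], "twist": [0, 0, 0, 0, 0, 0]}}

```text
t: 2.68
eef_pos: [520.1, 236.0, 226.1]
tcp_rot: [-0.068, 0.998, -0.002, -0.0]
wrist_force: [-0.0, 0.3, -0.3]
grip_width: 0.1
```

```bash
python3 - <<'E'
from look import *; from model import *
a=shot('scene','s3')
A=a[150:330,200:400]
cv2.imwrite('pics/z3.png',cv2.resize(A,(800,600))[:,:,::-1])
p=[662.3,214,.141]
delta(W(p,[-137,42,199]))
E
```

```text
tcp [519.6 235.6 224.8] X [-0.991 -0.135  0.002] Y [-0.135  0.991 -0.004] Z [-0.002 -0.005 -1.   ] F [-1.1  0.4 -0.4] t 2.7333
tool delta [-1.3  0.6 25.8]
```

View pics/z3.png

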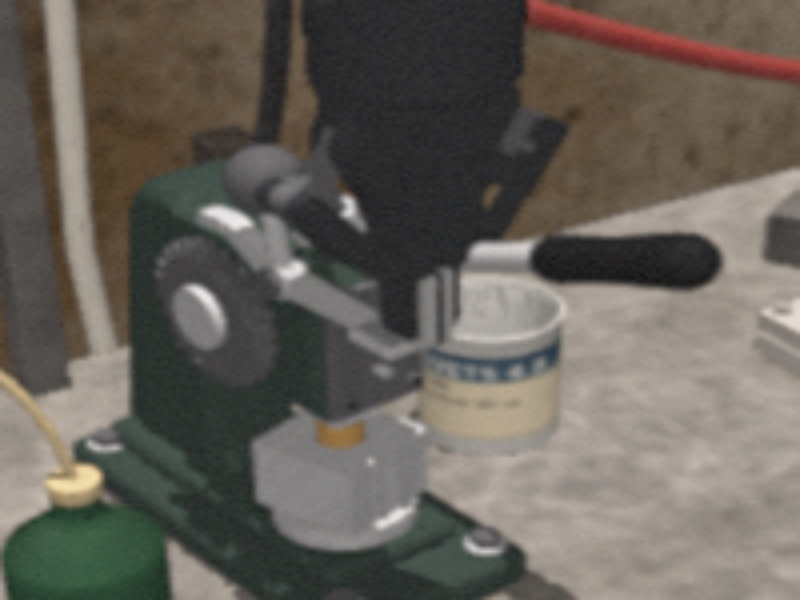

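The scene view shows the tab going down under the fingertip at (400,345), with the nose lifting off the wheel. I'll keep pressing, then lift.

{"api": "carry_out", "payload": {"gripper": [-1, -1, -1, -1, -1, -1, -1, -1, -1], "translation": [[-1, 0, 9], [-1, 0, 18], [-1, 0, 26], [-1, 0, 29], [-1, 0, 29], [5, 0, 10], [5, 0, -20], [5, 0, -50], [5, 0, -60]], "twist": [0, 0, 0, 0, 0, 0, 0, 0, 0]}}

```text
t: 3.48
eef_pos: [516.2, 235.8, 289.7]
tcp_rot: [-0.068, 0.998, -0.001, 0.002]
wrist_force: [1.0, -0.2, 0.2]
grip_width: 0.3
```

```bash
python3 - <<'E'
from look import *; from model import *
a=shot('scene','s4')
A=a[150:330,200:400]
cv2.imwrite('pics/z4.png',cv2.resize(A,(800,600))[:,:,::-1])
p=[662.3,214,.141]
for v in (.215,.233): print(lev(p,v,163),lev(p,v,210))
delta(W(p,[-159,-52,285]))
E
```

```text
[520.70613433 141.38067513 227.85388502] [477.77131853 135.28642589 245.97739788]
[519.61017406 141.22511245 225.13675512] [476.35934518 135.08600771 242.47680107]
tcp [516.5 236.  290.1] X [-0.991 -0.135 -0.004] Y [-0.135  0.991 -0.001] Z [ 0.004 -0.001 -1.   ] F [0.8 0.4 1. ] t 3.5333
tool delta [ 17.3 -94.3   5.1]
```

View pics/z4.png

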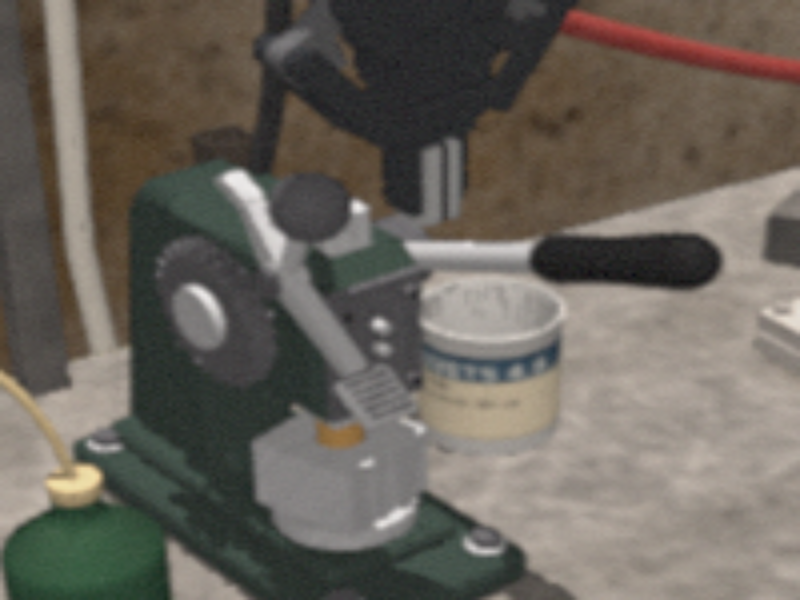

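The pawl has tipped over: the tab hangs at (375,395) and the nose is high, clear of the wheel. Next I'll move over the lever grip.

{"api": "carry_out", "payload": {"gripper": [-1, -1, -1, -1, -1], "translation": [[6, -32, 0], [12, -64, 0], [17, -94, 0], [17, -94, 0], [17, -94, 5]], "twist": [0, 0, 0, 0, 0]}}

```text
t: 3.95
eef_pos: [513.0, 138.7, 285.8]
tcp_rot: [-0.066, 0.998, 0.0, 0.003]
wrist_force: [0.3, 1.3, -0.0]
grip_width: -0.1
```

```bash
python3 - <<'E'
from look import *; from model import *
a=shot('scene','s5'); w=shot('wrist','w5')
A=a[150:330,200:400]
cv2.imwrite('pics/z5.png',np.hstack([cv2.resize(A,(400,360)),cv2.resize(w,(400,360))])[:,:,::-1])
p=[662.3,214,.141]
delta(W(p,[-159,-52,285]))
for r in (120,163,205): print(proj('wrist',lev(p,.225,r)))
E
```

```text
tcp [511.9 141.2 284. ] X [-0.991 -0.136 -0.003] Y [-0.136  0.991 -0.001] Z [ 0.003 -0.001 -1.   ] F [ 0.   0.4 -0.4] t 4.05
tool delta [-0.1 -1.  -1. ]
[320.27569298 336.49474365]
[319.7591571  285.89129979]
[319.10540722 221.38579489]
```

View pics/z5.png

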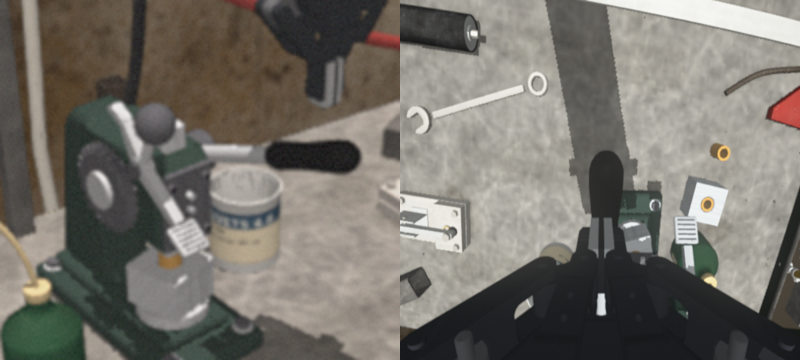

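{"api": "carry_out", "payload": {"gripper": [-1, -1, -1, -1, -1, -1, -1, -1, -1, -1], "translation": [[0, 2, 8], [0, 2, 16], [0, 2, 24], [0, 2, 32], [0, 2, 42], [0, 2, 52], [0, 2, 62], [0, 2, 72], [0, 2, 82], [0, 2, 90]], "twist": [0, 0, 0, 0, 0, 0, 0, 0, 0, 0]}}

```text
t: 4.88
eef_pos: [511.3, 143.0, 192.9]
tcp_rot: [-0.068, 0.998, -0.0, 0.001]
wrist_force: [-6.1, -0.4, 6.8]
grip_width: 0.0
```

```bash
python3 - <<'E'
from look import *; from model import *
a=shot('scene','s6')
A=a[150:330,200:420]
cv2.imwrite('pics/z6.png',cv2.resize(A,(800,600))[:,:,::-1])
p=[662.3,214,.141]
delta(W(p,[-159,-52,130]))
E
```

```text
tcp [511.  142.9 191.5] X [-0.991 -0.136 -0.001] Y [-0.136  0.991 -0.002] Z [ 0.001 -0.001 -1.   ] F [0.1 0.3 0.1] t 4.9333
tool delta [-0.7 -2.8 61.6]
```

View pics/z6.png

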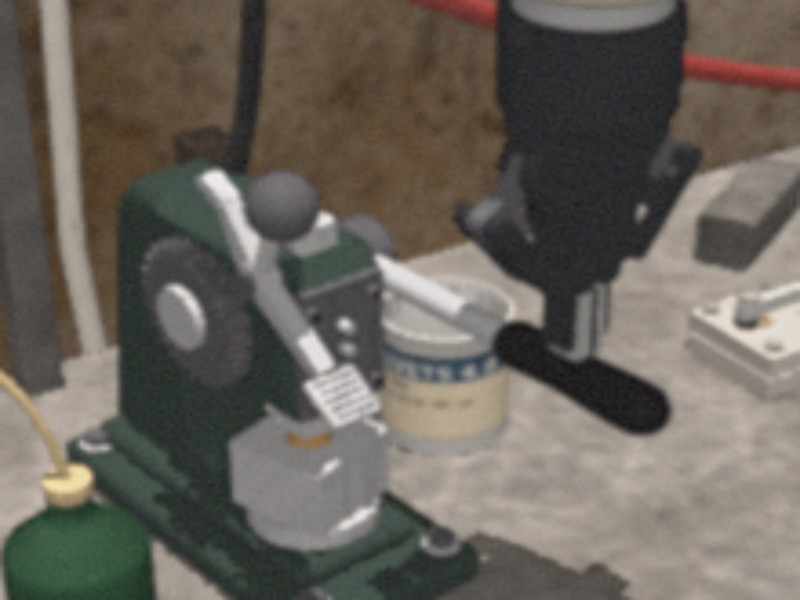

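The lever is at about level with the fingertip on the grip at (580,345), and it follows the push. I'll continue down.

{"api": "carry_out", "payload": {"gripper": [-1, -1, -1, -1, -1, -1, -1], "translation": [[0, -1, 8], [0, -1, 16], [0, -1, 24], [0, -1, 32], [0, -1, 40], [0, -1, 47], [0, -1, 52]], "twist": [0, 0, 0, 0, 0, 0, 0]}}

```text
t: 5.52
eef_pos: [512.7, 142.3, 139.9]
tcp_rot: [-0.068, 0.998, -0.0, 0.002]
wrist_force: [0.6, 0.1, 7.4]
grip_width: 0.0
```

{"api": "carry_out", "payload": {"gripper": [-1, -1, -1], "translation": [[0, 0, 2], [0, 0, 4], [0, 0, 5]], "twist": [0, 0, 0]}}

```text
t: 5.77
eef_pos: [513.6, 142.4, 135.2]
tcp_rot: [-0.068, 0.998, -0.0, 0.003]
wrist_force: [1.3, 0.1, 5.7]
grip_width: 0.0
```

```bash
python3 - <<'E'
from look import *; from model import *
a=shot('scene','s7')
A=a[150:330,200:420]
cv2.imwrite('pics/z7.png',cv2.resize(A,(800,600))[:,:,::-1])
p=[662.3,214,.141]
delta(W(p,[-159,-52,130]))
E
```

```text
tcp [513.7 142.4 135.2] X [-0.991 -0.136 -0.006] Y [-0.136  0.991 -0.001] Z [ 0.007  0.    -1.   ] F [1.9 0.4 6.3] t 5.8167
tool delta [ 1.8 -2.   5.2]
```

View pics/z7.png

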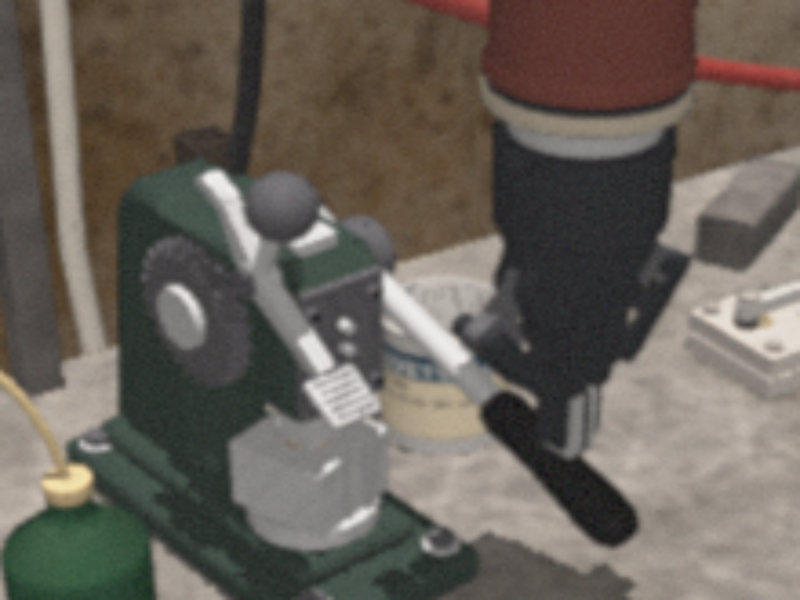

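{"api": "carry_out", "payload": {"gripper": [-1, -1, -1], "translation": [[0, 0, 2], [0, 0, 4], [0, 0, 5]], "twist": [0, 0, 0]}}

```text
t: 6.07
eef_pos: [514.9, 142.6, 130.7]
tcp_rot: [-0.068, 0.998, 0.0, 0.005]
wrist_force: [1.1, -0.1, 7.2]
grip_width: 0.1
```

{"api": "carry_out", "payload": {"gripper": [-1, -1, -1], "translation": [[0, 0, 2], [0, 0, 4], [0, 0, 4]], "twist": [0, 0, 0]}}

```text
t: 6.32
eef_pos: [516.0, 142.7, 127.6]
tcp_rot: [-0.068, 0.998, 0.001, 0.006]
wrist_force: [-1.4, -0.6, 10.6]
grip_width: 0.1
```

{"api": "carry_out", "payload": {"gripper": [-1, -1, -1], "translation": [[1, 0, 2], [1, 0, 4], [1, 0, 4]], "twist": [0, 0, 0]}}

```text
t: 6.57
eef_pos: [516.8, 142.9, 125.3]
tcp_rot: [-0.068, 0.998, 0.001, 0.008]
wrist_force: [-2.8, -0.5, 17.1]
grip_width: 0.0
```

```bash
python3 - <<'E'
from look import *; from model import *
a=shot('scene','s8')
A=a[150:330,200:420]
cv2.imwrite('pics/z8.png',cv2.resize(A,(800,600))[:,:,::-1])
p=[662.3,214,.141]
delta(W(p,[-159,-52,130]))
s=manip.observe()
# press-frame x of contact & implied lever value (tip inner edge contact)
d=np.array(s['eef_pos'])[:2]-np.array(p[:2]); xp=np.cos(p[2])*d[0]+np.sin(p[2])*d[1]; print('xp',xp)
for e in (xp+11,xp-11,xp):
  for v in np.arange(.8,1.15,.001):
    a=np.radians(35)-v; z=165+(-e)*np.tan(a)+12.5/np.cos(a)
    if z<s['eef_pos'][2]-14: print(e,v); break
E
```

```text
tcp [516.7 142.8 125.3] X [-0.991 -0.135 -0.015] Y [-0.135  0.991  0.001] Z [ 0.015  0.004 -1.   ] F [-3.5 -1.7 16.6] t 6.6167
tool delta [ 4.8 -2.  -4.7]
xp -154.11743761407175
-143.11743761407175 1.0520000000000003
-165.11743761407175 0.9980000000000002
-154.11743761407175 1.0230000000000001
```

View pics/z8.png

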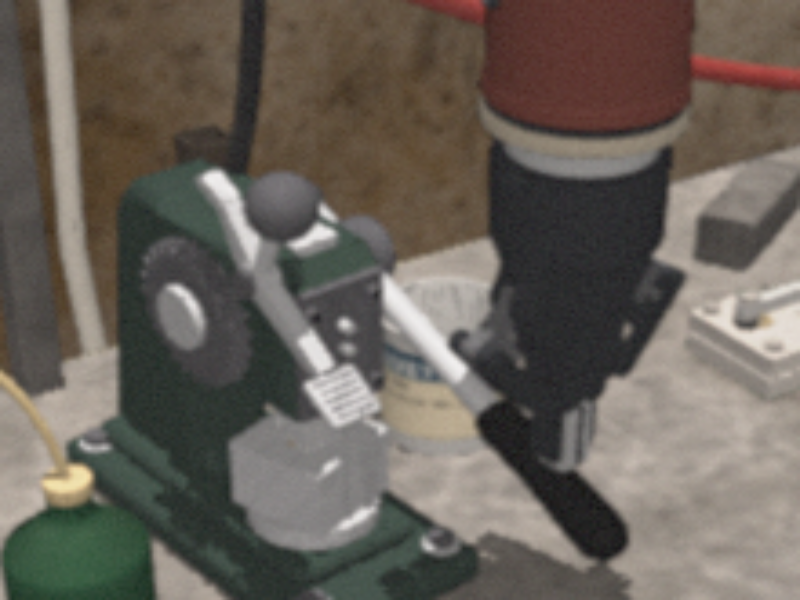

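{"api": "carry_out", "payload": {"gripper": [-1, -1, -1, -1], "translation": [[0, 0, 2], [0, 0, 4], [0, 0, 5], [0, 0, 5]], "twist": [0, 0, 0, 0]}}

```text
t: 6.95
eef_pos: [517.9, 143.0, 122.5]
tcp_rot: [-0.067, 0.998, 0.002, 0.009]
wrist_force: [-7.6, -2.6, 24.6]
grip_width: 0.0
```

```bash
python3 - <<'E'
from look import *; from model import *
a=shot('scene','s9'); b=cv2.imread('pics/s8.png')[:,:,::-1]
f=lambda i:cv2.resize(i[220:310,250:380],(400,300),interpolation=cv2.INTER_CUBIC)
s0=cv2.imread('pics/s7.png')[:,:,::-1]; s6=cv2.imread('pics/s6.png')[:,:,::-1]
cv2.imwrite('pics/z9.png',np.vstack([np.hstack([f(s6),f(s0)]),np.hstack([f(b),f(a)])])[:,:,::-1])
p=[662.3,214,.141]; 
for v in (.9,.95,1,1.05,1.1): print(v,[np.round(proj('scene',lev(p,v,r)),1) for r in (116,163,205)])
delta([0,0,0])
E
```

```text
0.9 [array([336.8, 267. ]), array([355.3, 284.9]), array([372.8, 301.7])]
0.95 [array([336. , 269.3]), array([354.1, 288. ]), array([371. , 305.6])]
1 [array([335.1, 271.4]), array([352.7, 290.9]), array([369.1, 309.2])]
1.05 [array([334.1, 273.4]), array([351.2, 293.6]), array([367. , 312.5])]
1.1 [array([333.1, 275.2]), array([349.5, 296.1]), array([364.7, 315.6])]
tcp [517.9 143.  122.5] X [-0.991 -0.134 -0.018] Y [-0.134  0.991  0.003] Z [ 0.017  0.005 -1.   ] F [-8.3 -2.7 23.1] t 7.0
tool delta [534.5 -72.4 112.8]
```

View pics/z9.png

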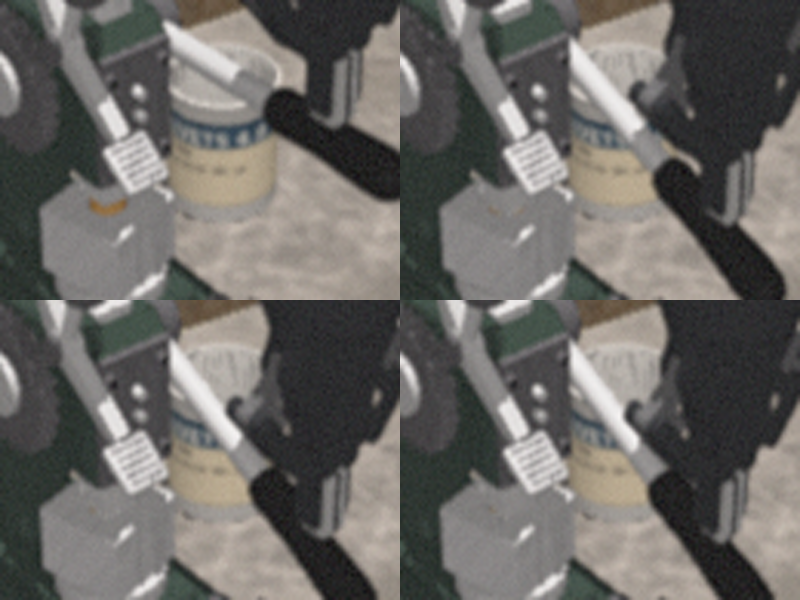

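The bush no longer shows above the block, the lever reads about 1.05 and the force has risen to 24 N, so the ram is on the block. I'll take the hand away.

{"api": "carry_out", "payload": {"gripper": [-1, -1, -1, -1, -1, -1, -1, -1, -1, -1], "translation": [[0, 0, -4], [2, 0, -12], [8, 0, -30], [20, 0, -55], [35, 0, -80], [50, 0, -110], [70, -30, -130], [80, -60, -140], [80, -90, -140], [80, -90, -140]], "twist": [0, 0, 0, 0, 0, 0, 0, 0, 0, 0]}}

```text
t: 7.83
eef_pos: [449.0, 36.7, 261.9]
tcp_rot: [-0.064, 0.998, 0.002, 0.01]
wrist_force: [0.1, -0.1, -1.3]
grip_width: -0.4
```

{"api": "carry_out", "payload": {"gripper": [-1, -1, -1], "translation": [[0, 0, 0], [0, 0, 0], [0, 0, 0]], "twist": [0, 0, 0]}}

```text
t: 8.08
eef_pos: [449.0, 37.3, 261.6]
tcp_rot: [-0.064, 0.998, 0.002, 0.01]
wrist_force: [-0.4, 0.1, 0.1]
grip_width: -0.1
```

```bash
python3 - <<'E'
from look import *; from model import *
from scipy.optimize import minimize_scalar
a=shot('scene','s10'); b=shot('top','t10')
f=lambda i:cv2.resize(i[170:320,230:390],(400,375),interpolation=cv2.INTER_CUBIC)
cv2.imwrite('pics/z10.png',np.hstack([f(a),cv2.resize(b[140:325,170:390],(400,375))])[:,:,::-1])
p=[662.3,214,.141]
for v in (.85,.9,.95,1,1.05): print(v,[np.round((proj('scene',lev(p,v,r))-[230,170])*2.5) for r in (116,205)])
delta([0,0,0])
E
```

```text
0.85 [array([269., 237.]), array([361., 319.])]
0.9 [array([267., 242.]), array([357., 329.])]
0.95 [array([265., 248.]), array([353., 339.])]
1 [array([263., 253.]), array([348., 348.])]
1.05 [array([260., 258.]), array([342., 356.])]
tcp [448.9  37.6 261.5] X [-0.991 -0.129 -0.02 ] Y [-0.129  0.992  0.003] Z [ 0.02   0.005 -1.   ] F [ 0.1 -0.2  0.5] t 8.1833
tool delta [455.3  20.1 252.3]
```

View pics/z10.png

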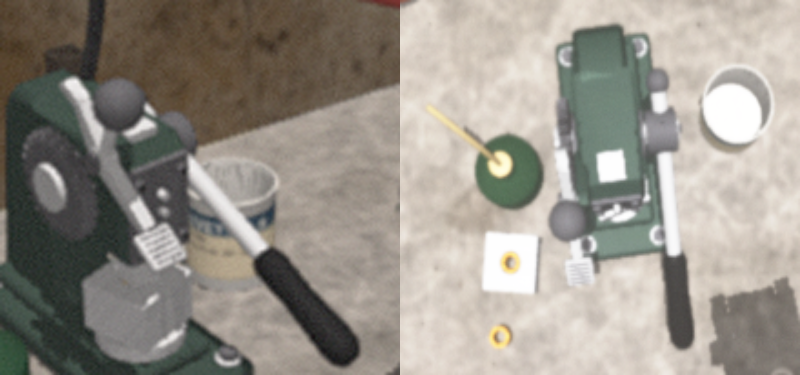

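The lever stays down at about 1.0 (grip from (263,253) to (345,352)). The pawl is thrown over, the bush is flush, and the bystanders haven't moved. I'm handing in.

```bash
python3 -c "
from rig import manip
print(manip.finish_job())"
```

```text
the job is handed in; nothing more can be done
None
```

I tipped the pawl over with the closed fingertip, pushed the lever down until the ram was on the block, took the hand clear and handed the job in at about 8 s. The hand-in reports no verdict.

- **Pawl:** it stayed thrown over with its nose clear of the wheel, in every picture from the release on.
- **Lever and bush:** the last pictures put the lever at about 1.0 to 1.03 rad, and no brass shows above the block. I judged the bush flush from the pictures, the lever angle and the push force; I could not measure it directly. The push force rose from about 7 N to 25 N at the end, with the tip still creeping 2 to 3 mm.
- **Surroundings:** the block, finished block, loose bush, oil can and tin look unmoved in the pictures. The force reading after withdrawing was near 0.
- **Disagreements:** the network's positions for the tab and the lever grip stood for whole parts, so I worked from my own fit of the press, good to about 3 mm. The wrist picture put the lever grip about 4 mm off that fit, so I moved the push 2 mm across.

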